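# Third hand at the flow-cell clamp

### The arm

A 6-joint arm with a two-finger parallel gripper is mounted at the origin on a cart in front of the work surface, level with it; the furniture and walls round the work are solid. World frame = base frame: x ahead of the robot, y to its left, z up, the work surface at z = 0. Lengths are in m, angles in rad, forces in N, time in s.
With the tool pointing down it reaches from about 0.3 to 1 m from the base axis. Payload 5.1 kg.
Tool frame: the origin (TCP) lies midway between the tips of the shut fingers; the grasp point (between the pads) lies 19 mm behind it; z points along the fingers, y is the direction in which the jaws open and shut (so a half turn about z gives the same grasp; the last joint's range is limited). The gripper opens to 95 mm and grips with 3 to 60 N. Pads are 20 mm wide; open, the fingers measure 119 mm over their backs; the gripper's body (75 mm by 180 mm) begins 59 mm behind the grasp point.
Start: joints at [1.211, 0.124, 1.65, -0, 1.367, -0.083], TCP at [0.178, 0.625, 0.19] pointing down, gripper open.
Joint ranges: [-2.61, 2.61], [-1.02, 2.33], [0.03, 2.71], [-1.35, 4.49], [0.32, 2.68], [-2.91, 2.91]. Speed limits (rad/s): [2.57, 2.57, 3.14, 3.14, 3.14, 3.14].

### API

Orientations are given as a unit quaternion [w, x, y, z].
In Python, from cell import * gives the robot as it stands.
- The arm moves only by the tool play_rows, never from a script. Its argument "series" is a list that holds one entry, the list of rows, each a list of 5 numbers: the closure, from -1 (fully open) to 1 (shut), then the shift along the tool's x, y, z in m, then the turn about the tool's z in rad. A call has 1 to 5 rows; each row is the pose to reach, as a shift and turn from the pose commanded when the call began, along the tool's axes at that moment; what a row does not reach only later rows make up. A row lasts 1/10 s, in which the tool goes at most 50 mm and 8.59 degrees, less where a joint would pass 70% of its speed; a pose out of reach is approached as far as the arm can. A call with a gripper value outside its range is refused whole. The fingers move at their own pace and stop on an object; "force" is the grip in N (left out, the last holds). Time passes only in rows, so rows that repeat a pose let the fingers close. It gives the time, the measured TCP pose, the force and the opening at its end, in the units of the state.
- observe(): the state, without advancing time (a new reading comes with each control period).
- get_image(name): name is "side" or "top" or "wrist"; returns a dict with "img" (384x512x3 uint8, red, green, blue), "fx", "fy", "cx", "cy" (pixels), "camera_from_world" (4x4, takes a point from world to camera coordinates). Camera axes: x right, y down, z forward; pixel columns grow to the right and rows downward; lengths in m; the calibration is good to about 2 mm. A picture is of the moment at which its call begins. There is no depth.
- job_done(): hands the job in, once; it reports no verdict.
Trained networks look in the newest picture that a camera, given by its name, has taken for a name from the list of things; names that differ only in an ending like _2 or _b are one class to them, and where a whole thing is asked for, a point or a joint stands for the part that bears it (a point fixed in the world has none). Each returns a list of dicts, best first, with "confidence" (0 to 1); they miss things now and then, are a little off and sometimes report something else, mostly with a low value. They report only what shows in the picture. A call takes as long as a camera call. They do not tell look-alikes from the thing itself.
- trace(camera, name): "mask" (384x512 bool, what is visible of it).
- place_of(camera, name): "centre" ([x, y, z] in m, in world coordinates, good to about 4 mm: a listed point, or the origin of a listed thing).
The state is a dict: "clock": time; "qpos": joint angles; "dq": joint speeds; "tau": joint torques, N m; "eef_pos": TCP position; "tcp_rot": TCP orientation; "contact_force": force on the tool from outside, world axes, zero at the start; "torque": the same for the moment, N m; "grip_width": finger opening in m.
Only numpy, scipy, OpenCV 4.12 (cv2) and the standard library are available. Lean on these libraries where they do the work, as an engineer would, in place of code of your own. Each camera call takes 0.05 s, during which the arm holds its last target. There are 200 camera calls.

### The job

I want to screw this flow cell down and need a third hand: set the loose cell block down flat in the pocket of the hinged clamp (do not drop it), lower the lid gently over it, then press down on the round boss in the middle of the lid so that the cell is pushed onto its seals with a steady 10 newtons or so: at least 7, at most 14 while I work, and never more than 18, or it cracks. Stay on the boss so that both thumbscrews are free for me, and finish while still pressing: do not let go. Leave the syringe, the small bottle and the tube where they are.

Things in the scene. Friction and masses are not known exactly. Their poses are not given: they have to be found in the camera images.
- clamp: aluminium clamp, fixed to the bench: base plate 155 x 112 mm (from x = -60 to +95 mm of its own frame), top at z = 22 mm. Origin on the bench under the middle of the pocket; its x axis points from the pocket to the hinge, y along the hinge, z up. Two pillars of 14 mm diameter, 41 mm high, stand at x = -40, y = +-38 mm; two hinge lugs at x = 75, y = +-41 mm, 62 mm high. It carries the lid
- pocket (a point): middle of the pocket's floor, on top of the clamp's base plate (22 mm above the bench), axes as the clamp's. The pocket takes the cell with its length along x: low black walls, 8 mm high, leave 1.5 mm play each side at the floor and lean outward to about 4 mm at the mouth. The long sides' walls stand only near the corners (x = -28 to -14 and 14 to 28 mm)
- cell: the loose flow cell: black plastic block with a steel cover plate, 60 x 36 x 18 mm (its x, y, z), 0.06 kg. Origin at its centre, 9 mm above its underside; z up. The same either way round. Grasp it across the 36 mm
- lid_plate (a joint): angle of the lid about its hinge, rad: 0 = level over the pocket, grows as it opens (1.57 upright), stops at -0.075 and 2.05. A friction hinge: the lid stays where it is left (about 0.11 N m). With the cell seated the foot touches it at about 0.04; at 0 the foot presses it with about 10 N, at -0.027 with about 14 N, at the -0.075 stop with about 21 N
- lid_hinge (a point): middle of the lid's hinge axis, 54 mm above the bench; axes as the clamp's (does not turn with the lid)
- boss (a point): centre of the top of the round boss, 36 mm in diameter, 5 mm high, on the lid's outer face, 75 mm from the hinge, straight above the foot. The foot presses the cell with about 1 to 2 N more than the push on the boss (the lid's weight, less hinge friction)
- lid_front (a point): middle of the front edge of the lid, an aluminium plate 8 mm thick, 100 mm wide, reaching 128 mm from the hinge axis, 0.15 kg; the point lies 128 mm from the axis, mid thickness. Its axes turn with the lid: -x along the lid from hinge to front, +z out of its outer (upper) face. Two thumbscrews stand 13 mm above the outer face, 115 mm from the hinge, 38 mm either side of the middle, 17 mm in diameter
- foot: sprung round steel foot under the lid, straight below the boss, that presses on the middle of the cell: 4 N at first touch, then 2 N more per mm. Origin in the lid's mid plane, 75 mm from the hinge; the tip stands 17 mm below it (inner side)
- prime_syringe: bystander: 10 ml syringe lying on the bench, 34 x 120 x 23 mm, origin under its middle
- sample_bottle: bystander: small clear bottle with white cap, 37 mm in diameter, 88 mm high, origin under its middle
- sample_tube: bystander: conical tube lying on the bench, 19 x 117 x 19 mm, origin under its middle
Not all that is in view belongs to the job. Several things have the shape of the clamp; the one meant has the colours described above.

How it is judged:
On the way, in this order (a step that is already met when the one before it is completed fails the run):
1. the cell lies flat in the pocket, let go, with the lid still open (horizontal distance between cell and pocket below 0.005 m and z of cell in the frame of pocket below 0.011 m and angle between cell's own z axis and vertical below 0.06 rad and angle between the x axis of cell and the x axis of clamp, either way round below 0.12 rad and contact force between the fingers and cell below 0.05 N and value of joint lid_plate above 1 rad), for 0.2 s.
2. the lid is lowered until its foot rests on the seated cell (value of joint lid_plate below 0.09 rad and contact force between foot and cell above 1 N), for 0.1 s.
At the end, for the whole second after the job is handed in: Through the last second the gripper's fingers press on the lid within 25 mm of the boss's centre, the lid is still, and its foot pushes the cell with 7 to 14 N; the cell lies flat in the pocket within 5 mm of its middle and 0.12 rad of its line. The robot is still pressing when the program ends (contact force between foot and cell between 7 and 14 N and contact force between the fingers and clamp above 3 N and horizontal distance between the grasp point and boss below 0.025 m and horizontal distance between cell and pocket below 0.005 m and z of cell in the frame of pocket below 0.011 m and angle between cell's own z axis and vertical below 0.06 rad and angle between the x axis of cell and the x axis of clamp, either way round below 0.12 rad and velocity of joint lid_plate between -0.1 and 0.1 rad/s); the arm keeps its last pose, push and grip.
It fails at once if the foot presses the cell with more than 18 N (contact force between foot and cell above 18 N).
It fails at once if the lid slams: it still turns faster than 1.5 rad/s when nearly shut (value of joint lid_plate below 0.25 rad and velocity of joint lid_plate below -1.5 rad/s).
It fails at once if the cell is let go more than 15 mm above its seat (contact force between the fingers and cell below 0.01 N and height (world z) of cell above 0.046 m).
It fails at once if the syringe, the bottle or the tube is moved more than 15 mm (distance of any of prime_syringe, sample_bottle, sample_tube from where it was at the start of the episode above 0.015 m).
It also fails if it takes over 69 s, if anything falls off the work surface, if the arm or the gripper's body presses on something with over 40 N, if the wrist force passes 120 N, or if a joint passes its speed limit or range.

## Working session

There is one attempt and no reset: what is moved stays moved. The work goes in short steps, Python scripts to look and compute and a tool call to move; the robot and the scene stay as the last step left them, time stands still between calls to the robot, and variables do not carry over. Pictures are saved under pics/ and viewed, about 8 in all and at most 12, crops included, and the job is handed in when it is done.

Besides the shell and the picture viewer there is one more tool, called after ">>>" as a command line: name --argument value ..., lists and objects as JSON in quotes. play_rows: Moves the arm, as the interface text tells. Its arguments: {"type":"object","properties":{"series":{"type":"array","items":{"type":"array","items":{"type":"array","items":{"type":"number"}}}},"force":{"type":"number"}},"required":["series"]}

```bash
mkdir -p pics; ls
cat > h.py <<'E'
from cell import *
import numpy as np, cv2
from scipy.spatial.transform import Rotation as R
def snap(cam,fn=None):
    d=get_image(cam)
    if fn: cv2.imwrite('pics/'+fn,cv2.cvtColor(d['img'],cv2.COLOR_RGB2BGR))
    return d
def proj(d,p):
    q=d['camera_from_world']@np.append(p,1); return np.array([d['fx']*q[0]/q[2]+d['cx'],d['fy']*q[1]/q[2]+d['cy']])
def unproj(d,uv,z):
    T=np.linalg.inv(d['camera_from_world']); r=T[:3,:3]@np.array([(uv[0]-d['cx'])/d['fx'],(uv[1]-d['cy'])/d['fy'],1]); o=T[:3,3]
    return o+r*(z-o[2])/r[2]
E
python3 - <<'E'
from h import *
np.set_printoptions(precision=3,suppress=True)
s=observe();print(s)
for c in ['top','side']:
    d=snap(c,c+'0.png')
    print(c,np.linalg.inv(d['camera_from_world'])[:3,3])
    for n in ['clamp','cell','pocket','lid_hinge','boss','lid_front','prime_syringe','sample_bottle','sample_tube']:
        for r in place_of(c,n)[:3]: print(c,n,round(r['confidence'],2),np.array(r['centre']),proj(d,r['centre']))
a=cv2.imread('pics/top0.png');b=cv2.imread('pics/side0.png')
cv2.imwrite('pics/both.png',cv2.vconcat([a,b])[:, :])
E
```

```text
pics
{'clock': 0.0, 'qpos': array([ 1.211,  0.124,  1.652,  0.   ,  1.368, -0.083]), 'dq': array([ 0.001,  0.   ,  0.001,  0.001, -0.   , -0.001]), 'tau': array([ -0.002, -41.76 , -35.993,   0.077,   0.049,  -0.   ]), 'eef_pos': array([0.177, 0.625, 0.188]), 'tcp_rot': array([-0.   ,  0.138,  0.99 , -0.001]), 'contact_force': array([0.033, 0.359, 0.683]), 'torque': array([-0.009, -0.036,  0.041]), 'grip_width': 0.0951286880663917}
top [ 0.194 -0.082  1.658]
top clamp 0.97 [ 0.377 -0.575  0.002] [363.305 229.62 ]
top clamp 0.93 [ 0.493 -0.098 -0.001] [254.843 207.219]
top clamp 0.65 [ 0.425 -0.303  0.001] [301.531 220.774]
top cell 0.49 [0.488 0.21  0.012] [185.587 209.946]
top pocket 0.83 [ 0.371 -0.574  0.025] [364.69  230.349]
top pocket 0.77 [ 0.423 -0.302  0.023] [301.787 220.585]
top pocket 0.57 [ 0.614 -0.092  0.174] [252.566 170.74 ]
top lid_hinge 0.9 [ 0.567 -0.095  0.051] [253.776 188.581]
top lid_hinge 0.63 [ 0.448 -0.586  0.053] [367.773 211.712]
top lid_hinge 0.61 [ 0.498 -0.296  0.05 ] [300.201 202.702]
top boss 0.85 [ 0.423 -0.302  0.061] [302.996 219.118]
top boss 0.82
[... 906 characters left out ...]
2 [ 0.567 -0.094  0.049] [248.497 197.292]
side lid_hinge 0.85 [ 0.496 -0.294  0.056] [280.52 166.01]
side lid_hinge 0.67 [ 0.448 -0.587  0.057] [305.798 128.554]
side boss 0.85 [ 0.377 -0.571  0.064] [321.909 131.439]
side boss 0.68 [ 0.424 -0.3    0.064] [299.63  166.296]
side boss 0.57 [ 0.603 -0.099  0.115] [238.65  179.584]
side lid_front 0.83 [ 0.326 -0.564  0.056] [333.559 135.686]
side lid_front 0.74 [ 0.372 -0.307  0.054] [313.404 169.677]
side lid_front 0.58 [ 0.614 -0.091  0.174] [234.465 166.414]
side prime_syringe 0.84 [ 0.553  0.394 -0.003] [205.29  326.379]
side sample_bottle 0.82 [0.642 0.099 0.   ] [210.091 241.908]
side sample_tube 0.57 [0.627 0.244 0.002] [198.847 276.868]
```

View pics/both.png

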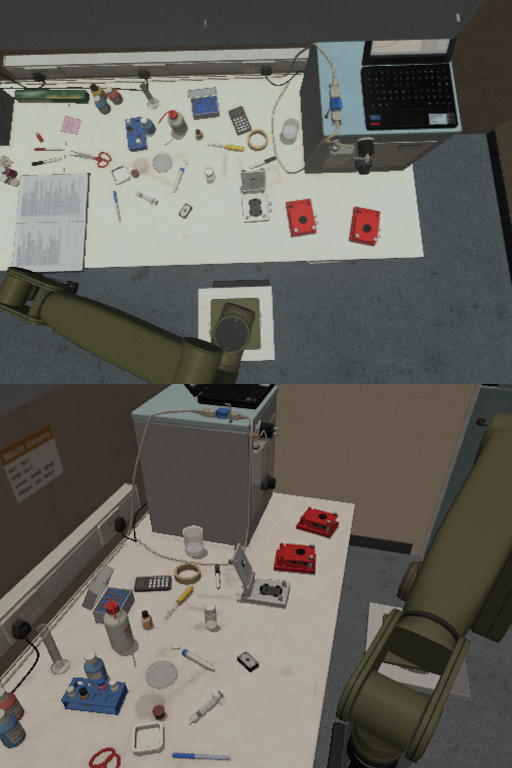

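The aluminium clamp is the grey one at about top (255,207), with its lid open. The red ones at (301,218) and (365,228) are look-alikes. The cell is the black block at top (186,210) and side (247,277). I'll move above the cell for a wrist view.

>>> play_rows --series '[[[-1,-0.04,-0.03,0,0],[-1,-0.08,-0.06,0,0],[-1,-0.12,-0.09,0,0],[-1,-0.16,-0.12,0,0],[-1,-0.2,-0.15,0,0]]]'

```text
clock: 1.5
eef_pos: [0.3299, 0.4247, 0.1899]
tcp_rot: [0.0, 0.138, 0.99, 0.0]
contact_force: [1.6, 0.7, 0.9]
grip_width: 0.0952
```

>>> play_rows --series '[[[-1,-0.04,-0.03,0,0],[-1,-0.08,-0.06,0,0],[-1,-0.12,-0.09,0,0],[-1,-0.15,-0.12,0,0],[-1,-0.15,-0.12,0,0]]]'

```text
clock: 2.0
eef_pos: [0.4427, 0.2662, 0.1899]
tcp_rot: [0.001, 0.141, 0.99, -0.0]
contact_force: [0.5, 1.3, -0.2]
grip_width: 0.095
```

```bash
cat >> h.py <<'E'
np.set_printoptions(precision=4,suppress=True)
def yaw(v,m=np.pi): a=np.arctan2(v[1],v[0]); return (a+m/2)%m-m/2
def tool():
    s=observe(); q=s['tcp_rot']; M=R.from_quat([q[1],q[2],q[3],q[0]]).as_matrix(); return s,M
def rect_world(d,mask,z):
    c=max(cv2.findContours(mask.astype(np.uint8),cv2.RETR_EXTERNAL,cv2.CHAIN_APPROX_NONE)[0],key=cv2.contourArea)[:,0,:]
    P=np.array([unproj(d,p,z)[:2] for p in c])
    return cv2.minAreaRect((P*1000).astype(np.float32))
E
python3 - <<'E'
from h import *
s,M=tool();print(s['clock'],s['eef_pos'],s['contact_force']);print(M)
d=snap('wrist','w1.png');print(np.linalg.inv(d['camera_from_world'])[:3,3])
for n in ['cell']:
    for r in place_of('wrist',n)[:3]: print(n,round(r['confidence'],2),np.array(r['centre']),proj(d,r['centre']))
    for r in trace('wrist',n)[:2]: print(r['confidence'],r['mask'].sum(),rect_world(d,r['mask'],0.018))
E
```

```text
2.0 [0.4427 0.2662 0.1899] [ 0.541   1.2636 -0.1756]
[[-0.9602  0.2792  0.001 ]
 [ 0.2792  0.9602 -0.001 ]
 [-0.0012 -0.0006 -1.    ]]
[0.3686 0.2879 0.3845]
cell 0.93 [0.4828 0.2103 0.0099] [220.326  208.2838]
0.84 1182 ((482.5796203613281, 214.30935668945312), (36.03159713745117, 62.835506439208984), 55.680503845214844)
```

View pics/w1.png

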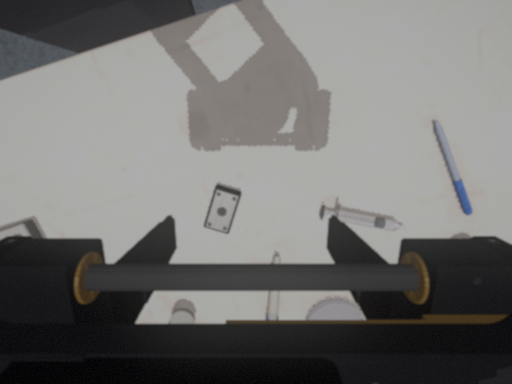

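Wrist view: the cell is at pixel (222,209), long side near -34° in world, clear of its neighbours. Next I'll turn to its line and go lower for a closer look.

>>> play_rows --series '[[[-1,0,-0.01,0.02,0.1],[-1,0,-0.023,0.04,0.2],[-1,0,-0.023,0.06,0.316],[-1,0,-0.023,0.06,0.316]]]'

```text
clock: 2.55
eef_pos: [0.4313, 0.248, 0.1265]
tcp_rot: [-0.002, 0.291, 0.957, -0.002]
contact_force: [-0.4, -0.7, -1.2]
grip_width: 0.0951
```

Run:
```python
from h import *
s,M=tool();print(s['clock'],s['eef_pos']);print(M)
d=snap('wrist','w2.png');print(np.linalg.inv(d['camera_from_world'])[:3,3])
for r in place_of('wrist','cell')[:3]: print(round(r['confidence'],2),np.array(r['centre']),proj(d,r['centre']), M.T@(r['centre']-s['eef_pos']))
for r in trace('wrist','cell')[:2]: print(r['confidence'],r['mask'].sum(),rect_world(d,r['mask'],0.018))
cv2.imwrite('pics/w2c.png',cv2.resize(cv2.imread('pics/w2.png')[120:270,150:350],None,fx=3,fy=3))
```

```text
2.55 [0.4313 0.248  0.1265]
[[-0.8307  0.5566 -0.0056]
 [ 0.5566  0.8308 -0.0022]
 [ 0.0035 -0.0049 -1.    ]]
[0.3683 0.2909 0.3215]
0.91 [0.4845 0.2124 0.0111] [252.5985 235.4548] [-0.0644  0.0006  0.1151]
0.78 1569 ((482.55615234375, 213.61932373046875), (34.686912536621094, 62.32988357543945), 57.018978118896484)
```

View pics/w2c.png

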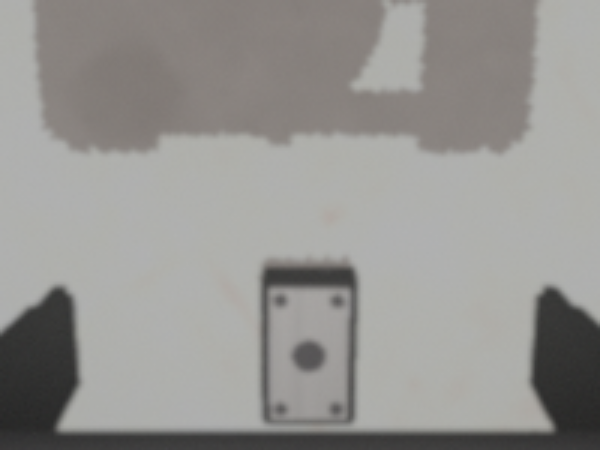

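The hole in the cell's steel cover is at crop (309,356), i.e. pixel (253,239), and its sides run parallel to the tool. It lies about 64 mm along tool -x. Next: move over it and descend.

>>> play_rows --series '[[[-1,-0.04,0,0,0],[-1,-0.064,0.0005,0.02,0],[-1,-0.064,0.0005,0.05,0],[-1,-0.064,0.0005,0.08,0],[-1,-0.064,0.0005,0.09,0]]]'

```text
clock: 3.2
eef_pos: [0.4865, 0.2124, 0.0378]
tcp_rot: [-0.001, 0.291, 0.957, -0.001]
contact_force: [-0.2, -0.8, 0.2]
grip_width: 0.0952
```

Run:
```python
from h import *
s,M=tool();print(s['clock'],s['eef_pos'],M[:,1])
d=get_image('wrist')
print('hole',unproj({**d},(253,239),0.018))
for r in place_of('side','cell')[:1]: print(r)
```

```text
3.2 [0.4865 0.2124 0.0378] [ 0.5573  0.8303 -0.0026]
hole [0.5067 0.1994 0.018 ]
{'centre': [0.4878, 0.2136, 0.0115], 'confidence': 0.84}
```

>>> play_rows --series '[[[-1,0,0,0.02,0],[-1,0,0,0.032,0],[-1,0,0,0.032,0],[1,0,0,0.032,0],[1,0,0,0.032,0]]]' --force 20

```text
clock: 3.8
eef_pos: [0.4886, 0.2128, 0.009]
tcp_rot: [0.001, 0.292, 0.956, 0.001]
contact_force: [0.5, 0.7, 0.4]
grip_width: 0.0844
```

>>> play_rows --series '[[[1,0,0,0,0],[1,0,0,0,0],[1,0,0,0,0]]]'

```text
clock: 4.1
eef_pos: [0.4878, 0.2125, 0.008]
tcp_rot: [0.0, 0.292, 0.956, 0.0]
contact_force: [0.2, -0.0, 1.5]
grip_width: 0.0602
```

>>> play_rows --series '[[[1,0,0,0.002,0],[1,0,0,0.002,0],[1,0,0,0.002,0],[1,0,0,0.002,0],[1,0,0,0.002,0]]]'

```text
clock: 4.6
eef_pos: [0.4876, 0.2124, 0.0056]
tcp_rot: [-0.0, 0.292, 0.956, -0.0]
contact_force: [-0.3, -0.2, 0.5]
grip_width: 0.0205
```

>>> play_rows --series '[[[1,0,0,-0.02,0],[1,0,0,-0.06,0],[1,0,0,-0.11,0],[1,0,0,-0.13,0],[1,0,0,-0.13,0]]]'

```text
clock: 5.1
eef_pos: [0.4906, 0.2134, 0.1406]
tcp_rot: [0.004, 0.292, 0.956, 0.003]
contact_force: [-0.5, 0.1, 0.0]
grip_width: 0.0004
```

The fingers shut fully, so the grasp missed. I'll look.

Run:
```python
from h import *
s,M=tool();print(s['clock'],s['eef_pos'],s['grip_width'],s['contact_force'])
out=[]
for c in ['side','wrist','top']:
    d=snap(c,c+'3.png')
    for r in place_of(c,'cell')[:3]: print(c,round(r['confidence'],2),np.array(r['centre']),proj(d,r['centre']))
    print(c,'tcp',proj(d,s['eef_pos']))
a=cv2.resize(cv2.imread('pics/side3.png')[220:340,160:330],(512,361));b=cv2.imread('pics/wrist3.png')[:230]
cv2.imwrite('pics/m3.png',cv2.vconcat([a,b]))
```

```text
5.1 [0.4906 0.2134 0.1406] 0.0004337505666597858 [-0.4649  0.0838  0.0347]
side 0.84 [0.4851 0.2138 0.0111] [247.4588 277.0238]
side tcp [245.6502 246.5865]
wrist 0.61 [0.4846 0.2132 0.0102] [251.2995 176.22  ]
wrist tcp [256.0724 225.4254]
top 0.36 [ 0.5512  0.3927 -0.0005] [145.6989 197.9183]
top tcp [179.3672 204.0712]
```

View pics/m3.png

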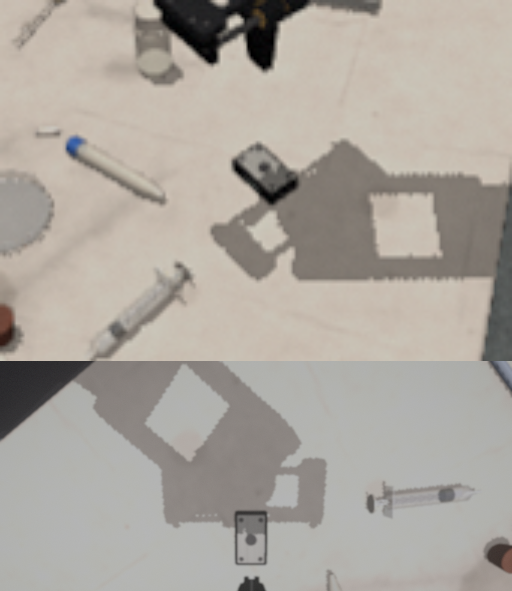

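The cell hasn't moved: it is still at about (0.485, 0.213). In the side view the fingertip is at crop (265,68), a few px above the projected TCP, so the tips may have closed above it. I'll reopen, go down again and check before closing.

>>> play_rows --series '[[[-1,0,0,0,0],[-1,0,0,0,0],[-1,0,0,0,0],[-1,0,0,0,0],[-1,0,0,0,0]]]'

```text
clock: 5.9
eef_pos: [0.4877, 0.2124, 0.1357]
tcp_rot: [0.0, 0.292, 0.956, 0.0]
contact_force: [-0.1, -0.0, -0.3]
grip_width: 0.0349
```

>>> play_rows --series '[[[-0.2,0,0,0.03,0],[-0.2,0,0,0.06,0],[-0.2,0,0,0.09,0],[-0.2,0,0,0.12,0],[-0.2,0,0,0.132,0]]]'

```text
clock: 6.4
eef_pos: [0.4853, 0.2116, 0.0005]
tcp_rot: [-0.002, 0.292, 0.956, -0.002]
contact_force: [-1.0, -0.6, -1.3]
grip_width: 0.0572
```

>>> play_rows --series '[[[-0.2,0,0,0,0],[-0.2,0,0,0,0]]]'

```text
clock: 6.6
eef_pos: [0.4885, 0.2127, 0.0048]
tcp_rot: [0.001, 0.292, 0.956, 0.0]
contact_force: [0.1, 0.3, 0.4]
grip_width: 0.0569
```

Run:
```python
from h import *
s,M=tool();print(s['clock'],s['eef_pos'],s['grip_width'],s['contact_force'])
d=snap('side','side4.png');e=snap('wrist','wrist4.png')
p=s['eef_pos']
print('tcp side',proj(d,p),'wrist',proj(e,p))
for k in (-1,1): print('tip',proj(d,p+k*M[:,1]*s['grip_width']/2),proj(e,p+k*M[:,1]*s['grip_width']/2))
a=cv2.resize(cv2.imread('pics/side4.png')[230:310,195:305],(550,400));b=cv2.imread('pics/wrist4.png')[180:,100:420]
b=cv2.resize(b,(550,350))
cv2.imwrite('pics/m4.png',cv2.vconcat([a,b])[:600] if 0 else cv2.resize(cv2.vconcat([a,b]),(440,600)))
```

```text
6.6 [0.4885 0.2127 0.0048] 0.056948093484594356 [0.0717 0.3317 0.4132]
tcp side [246.4346 277.8518] wrist [251.6807 219.1228]
tip [253.6522 272.9189] [211.6506 219.1315]
tip [239.0449 282.9023] [291.7198 219.1142]
```

View pics/m4.png

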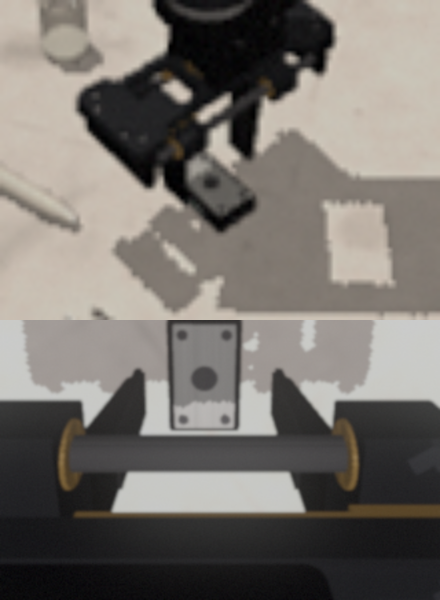

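The cell sits between the fingers: hole at wrist pixel ~(249,222), against TCP (252,219). But the fingertips look 10 mm or more above the reported TCP height: the far tip shows about 4 px above its projection, and the tips are 92 px apart where 80 was predicted. I'll feel downward in small steps.

>>> play_rows --series '[[[-0.2,0,0,0.003,0],[-0.2,0,0,0.004,0],[-0.2,0,0,0.004,0]]]'

```text
clock: 7.0
eef_pos: [0.4878, 0.2125, -0.0001]
tcp_rot: [0.0, 0.292, 0.956, 0.0]
contact_force: [-0.4, -0.3, -0.6]
grip_width: 0.0571
```

>>> play_rows --series '[[[-0.2,0,0,0.002,0],[-0.2,0,0,0.003,0],[-0.2,0,0,0.003,0]]]'

```text
clock: 7.3
eef_pos: [0.4874, 0.2123, -0.0037]
tcp_rot: [-0.0, 0.292, 0.956, -0.0]
contact_force: [-1.1, -0.1, 0.2]
grip_width: 0.0572
```

No contact at z = -3.7 mm, so the tips really are higher than reported. Continuing.

>>> play_rows --series '[[[-0.2,0,0,0.003,0],[-0.2,0,0,0.004,0],[-0.2,0,0,0.004,0]]]'

```text
clock: 7.6
eef_pos: [0.4873, 0.2123, -0.0077]
tcp_rot: [-0.0, 0.292, 0.956, -0.0]
contact_force: [-1.5, -0.1, -0.1]
grip_width: 0.057
```

>>> play_rows --series '[[[-0.2,0,0,0.002,0],[-0.2,0,0,0.003,0],[-0.2,0,0,0.003,0]]]'

```text
clock: 7.9
eef_pos: [0.4875, 0.2124, -0.0106]
tcp_rot: [-0.0, 0.292, 0.956, -0.0]
contact_force: [0.1, 0.1, 0.4]
grip_width: 0.0567
```

>>> play_rows --series '[[[-0.2,0,0,0.002,0],[-0.2,0,0,0.003,0],[-0.2,0,0,0.003,0]]]'

```text
clock: 8.2
eef_pos: [0.4874, 0.2124, -0.0136]
tcp_rot: [-0.0, 0.292, 0.956, -0.0]
contact_force: [-0.3, 0.5, -1.0]
grip_width: 0.057
```

>>> play_rows --series '[[[-0.2,0,0,0.001,0],[-0.2,0,0,0.002,0],[-0.2,0,0,0.002,0]]]'

```text
clock: 8.5
eef_pos: [0.4875, 0.2124, -0.0155]
tcp_rot: [-0.0, 0.292, 0.956, -0.0]
contact_force: [-0.0, 0.5, -0.1]
grip_width: 0.0568
```

>>> play_rows --series '[[[-0.2,0,0,0.001,0],[-0.2,0,0,0.002,0],[-0.2,0,0,0.002,0]]]'

```text
clock: 8.8
eef_pos: [0.4874, 0.2123, -0.0176]
tcp_rot: [-0.0, 0.292, 0.956, -0.0]
contact_force: [-0.5, 0.1, -0.2]
grip_width: 0.0565
```

>>> play_rows --series '[[[0.2,0,0,0,0],[0.25,0,0,0,0],[0.3,0,0,0,0],[0.3,0,0,0,0],[0.3,0,0,0,0]]]' --force 20

```text
clock: 9.3
eef_pos: [0.4876, 0.2124, -0.0173]
tcp_rot: [0.0, 0.292, 0.956, -0.0]
contact_force: [-0.3, 0.6, 0.5]
grip_width: 0.0361
```

>>> play_rows --series '[[[0.3,0,0,0,0]]]'

```text
clock: 9.4
eef_pos: [0.4876, 0.2124, -0.0173]
tcp_rot: [0.0, 0.292, 0.956, -0.0]
contact_force: [0.1, -0.9, 0.6]
grip_width: 0.0358
```

The fingers stopped at 36 mm, so the cell is gripped. The reported z is -0.0173 with the cell on the bench, so seated it should read about +0.0047. Lift and carry towards the clamp for a wrist view.

>>> play_rows --series '[[[1,0,0,-0.01,0],[1,0,0,-0.04,0],[1,0,0,-0.09,0],[1,0,0,-0.14,0],[1,0,0,-0.18,0]]]'

```text
clock: 9.9
eef_pos: [0.4882, 0.2126, 0.1667]
tcp_rot: [0.001, 0.292, 0.956, 0.001]
contact_force: [1.5, 0.4, -0.2]
grip_width: 0.0362
```

>>> play_rows --series '[[[1,-0.01,-0.04,0,-0.12],[1,-0.023,-0.085,0,-0.24],[1,-0.037,-0.13,0,-0.36],[1,-0.05,-0.175,0,-0.48],[1,-0.063,-0.22,0,-0.6]]]'

```text
clock: 10.4
eef_pos: [0.4168, -0.0049, 0.1634]
tcp_rot: [0.001, -0.004, 1.0, -0.0]
contact_force: [0.5, -0.3, -0.5]
grip_width: 0.0359
```

Run:
```python
from h import *
s,M=tool();print(s['clock'],s['eef_pos'],s['grip_width'],s['contact_force']);print(M)
```

```text
10.4 [ 0.4168 -0.0049  0.1634] 0.03590471356066356 [ 0.4791 -0.3147 -0.5009]
[[-1.     -0.0079  0.0014]
 [-0.0079  1.     -0.0003]
 [-0.0014 -0.0003 -1.    ]]
```

Tool axes are now about x = world -x and y = world y. Next to (0.40, -0.095).

>>> play_rows --series '[[[1,0.005,-0.04,0,0],[1,0.015,-0.08,0,0],[1,0.015,-0.09,0,0],[1,0.015,-0.09,0,0]]]'

```text
clock: 10.8
eef_pos: [0.4028, -0.0946, 0.1633]
tcp_rot: [0.0, 0.001, 1.0, 0.0]
contact_force: [1.2, -0.5, -0.7]
grip_width: 0.0356
```

Run:
```python
from h import *
s,M=tool();print(s['clock'],s['eef_pos'],s['grip_width'],s['contact_force']);print(M)
d=snap('wrist','w5.png')
for n in ['cell','pocket','clamp','lid_hinge','boss','lid_front']:
    for r in place_of('wrist',n)[:2]: print(n,round(r['confidence'],2),np.array(r['centre']),proj(d,r['centre']),'tool',M.T@(r['centre']-s['eef_pos']))
p=s['eef_pos'];print('tcp',proj(d,p))
d2=snap('side','s5.png')
for r in place_of('side','cell')[:2]: print('side cell',r['confidence'],np.array(r['centre']),proj(d2,r['centre']),'tool',M.T@(r['centre']-s['eef_pos']))
a=cv2.resize(cv2.imread('pics/s5.png')[130:230,210:340],(520,400))
cv2.imwrite('pics/m5.png',cv2.vconcat([cv2.imread('pics/w5.png')[:300,:],cv2.resize(a,(512,300))]))
```

```text
10.8 [ 0.4028 -0.0946  0.1633] 0.035625178721040617 [ 1.2228 -0.508  -0.6991]
[[-1.      0.0011  0.0009]
 [ 0.0011  1.      0.    ]
 [-0.0009  0.     -1.    ]]
cell 0.93 [ 0.3982 -0.0935  0.1899] [252.813  229.3286] tool [ 0.0046  0.0011 -0.0266]
pocket 0.21 [ 0.5629 -0.0971  0.0553] [249.4058 311.0074] tool [-0.16   -0.0024  0.1081]
clamp 0.85 [ 0.4261 -0.3007 -0.0009] [ 89.1602 189.7766] tool [-0.0234 -0.2061  0.1642]
lid_hinge 0.75 [ 0.5647 -0.0974  0.0569] [249.1521 313.1643] tool [-0.1618 -0.0027  0.1065]
lid_hinge 0.6 [ 0.5003 -0.2923  0.0507] [ 82.3047 262.7952] tool [-0.0976 -0.1976  0.1126]
boss 0.92 [ 0.4218 -0.3039  0.0641] [ 52.6191 202.506 ] tool [-0.0191 -0.2093  0.0992]
lid_front 0.66 [ 0.372  -0.3044  0.0574] [ 47.5307 154.4809] tool [ 0.0307 -0.2099  0.1058]
tcp [251.1541 220.3286]
side cell 0.65 [ 0.4017 -0.0932  0.1893] [298.4576 172.9567] tool [ 0.0011  0.0014 -0.026 ]
```

View pics/m5.png

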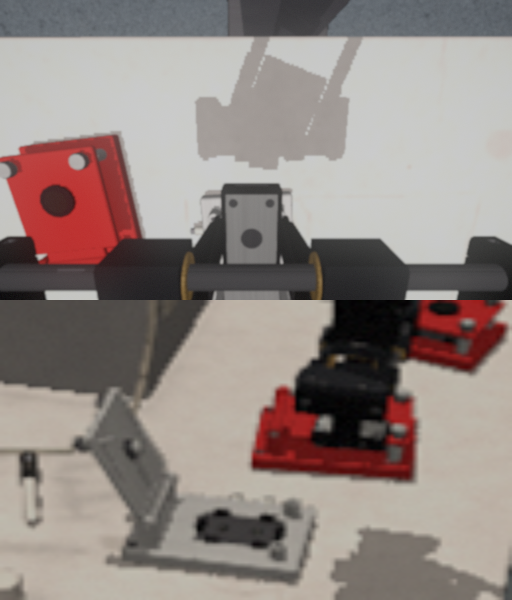

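The held cell hides the pocket from the wrist camera. The cell is 26 mm behind the reported TCP, which agrees with the bench reading. I'll shift sideways so that the pocket shows beside the hand.

>>> play_rows --series '[[[1,-0.03,0.04,0,0],[1,-0.06,0.08,0,0],[1,-0.08,0.12,0,0],[1,-0.08,0.12,0,0],[1,-0.08,0.12,0,0]]]'

```text
clock: 11.75
eef_pos: [0.4825, 0.0276, 0.1624]
tcp_rot: [-0.001, -0.003, 1.0, -0.0]
contact_force: [0.4, -0.1, -0.7]
grip_width: 0.0357
```

Run:
```python
from h import *
s,M=tool();print(s['clock'],s['eef_pos'],s['grip_width']);print(M[:2,:2])
for c in ['wrist','side','top']:
    d=snap(c,c+'6.png')
    for n in ['pocket','clamp','lid_hinge','cell','boss','lid_front']:
        for r in place_of(c,n):
            p=np.array(r['centre'])
            if -.2<p[1]<.07 and r['confidence']>.3: print(c,n,round(r['confidence'],2),p,proj(d,p))
    if c=='wrist':
        np.save('w6.npy',d['img']); import pickle; pickle.dump(d,open('w6.pkl','wb'))
    else: pickle.dump(d,open(c+'6.pkl','wb'))
a=cv2.imread('pics/wrist6.png')[130:330,30:230]
cv2.imwrite('pics/m6.png',cv2.resize(a,None,fx=3,fy=3))
```

```text
11.75 [0.4825 0.0276 0.1624] 0.035718079271503
[[-1.     -0.0052]
 [-0.0052  1.    ]]
wrist pocket 0.87 [ 0.4892 -0.0986  0.0238] [143.5181 181.5302]
wrist clamp 0.58 [ 0.4887 -0.0985  0.0011] [150.0423 176.7472]
wrist lid_hinge 0.91 [ 0.5626 -0.0978  0.0558] [140.2098 251.2916]
side pocket 0.88 [ 0.4887 -0.0978  0.0227] [270.306  206.1586]
side clamp 0.7 [ 0.4886 -0.0974 -0.    ] [270.0737 211.0423]
side lid_hinge 0.88 [ 0.5671 -0.0939  0.0493] [248.3633 197.1513]
side boss 0.8 [ 0.6014 -0.0954  0.115 ] [238.7787 180.3932]
side lid_front 0.63 [ 0.6135 -0.0934  0.1697] [234.8961 167.1564]
top clamp 0.97 [ 0.4929 -0.0992 -0.0017] [255.1784 207.2976]
top lid_hinge 0.72 [ 0.564  -0.093   0.0531] [253.2982 189.1822]
top boss 0.59 [ 0.6034 -0.0953  0.122 ] [253.5436 176.4341]
top lid_front 0.73 [0.4824 0.0255 0.1917] [224.1649 202.23  ]
top lid_front 0.55 [ 0.6132 -0.0912  0.1718] [252.4743 171.0264]
```

View pics/m6.png

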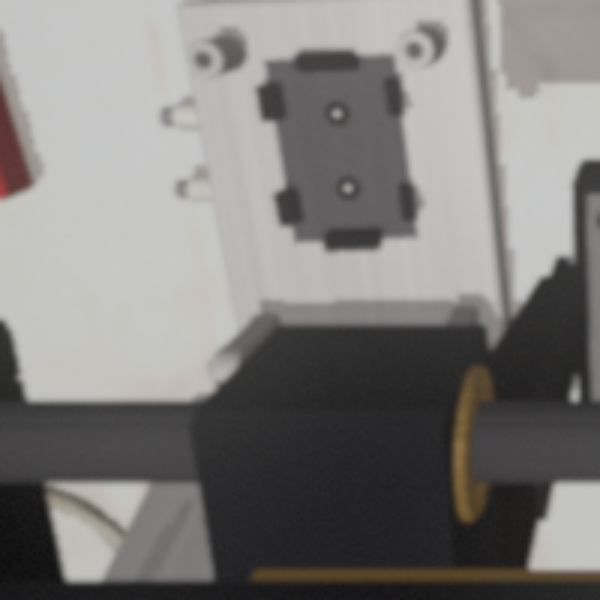

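The pocket floor corners are at crop (267,62), (393,55), (416,235), (296,240), and the two seals at (338,113) and (348,188). I'll turn these into world points.

Run:
```python
from h import *
import pickle
d=pickle.load(open('w6.pkl','rb'))
f=lambda u,v,z:unproj(d,(30+u/3,130+v/3),z)
C=[f(*p,.022) for p in [(267,62),(393,55),(416,235),(296,240)]]
print(np.array(C)); print('mean',np.mean(C,0))
S=[f(*p,.022) for p in [(338,113),(348,188)]];print('seals',S,np.mean(S,0),yaw(S[1]-S[0]))
P=[f(209,58,.041),f(418,48,.041)];print('pillars',P,np.linalg.norm(P[0]-P[1]))
P=[f(209,58,.063),f(418,48,.063)];print('pillars63',P,np.linalg.norm(P[0]-P[1]),yaw(P[1]-P[0],np.pi)-np.pi/2)
print('edges yaw',yaw(C[3]-C[0]),yaw(C[2]-C[1]),[yaw(v)*1 for v in (C[1]-C[0],C[2]-C[3])])
r=trace('wrist','pocket')
```

```text
[[ 0.4534 -0.124   0.022 ]
 [ 0.4505 -0.0757  0.022 ]
 [ 0.5228 -0.072   0.022 ]
 [ 0.5252 -0.1206  0.022 ]]
mean [ 0.488  -0.0981  0.022 ]
seals [array([ 0.4731, -0.0987,  0.022 ]), array([ 0.5033, -0.0976,  0.022 ])] [ 0.4882 -0.0982  0.022 ] 0.03737364928402931
pillars [array([ 0.4494, -0.1361,  0.041 ]), array([ 0.4454, -0.0607,  0.041 ])] 0.07549460420604881
pillars63 [array([ 0.4463, -0.1247,  0.063 ]), array([ 0.4427, -0.0545,  0.063 ])] 0.07024180130861588 -3.0891853654520087
edges yaw 0.04750476432496886 0.05077621287962164 [np.float64(-1.5106823611467148), np.float64(-1.5215908387123318)]
```

Pocket at about (0.4883, -0.0978), yaw 0.05. The pillar spacing comes out at 75.5 mm against 76 expected, which fits. Move to hover over it.

>>> play_rows --series '[[[1,-0.002,-0.04,0,0],[1,-0.005,-0.08,0,-0.02],[1,-0.0085,-0.12,0.03,-0.045],[1,-0.0085,-0.126,0.07,-0.045],[1,-0.0085,-0.126,0.107,-0.045]]]'

```text
clock: 13.35
eef_pos: [0.4917, -0.1011, 0.0549]
tcp_rot: [0.001, -0.022, 1.0, -0.0]
contact_force: [0.5, -1.1, -0.5]
grip_width: 0.0356
```

>>> play_rows --series '[[[1,0,0,0,0],[1,0,0,0,0]]]'

```text
clock: 13.55
eef_pos: [0.4911, -0.0992, 0.0557]
tcp_rot: [-0.001, -0.024, 1.0, 0.0]
contact_force: [0.4, 0.2, 0.4]
grip_width: 0.0359
```

Run:
```python
from h import *
s,M=tool();print(s['clock'],s['eef_pos'],s['grip_width'],s['contact_force']);print(M[:2,:2])
for c in ['wrist','side','top']:
    d=snap(c,c+'7.png')
    for n in ['cell','pocket']:
        for r in place_of(c,n)[:1]:
            p=np.array(r['centre']); print(c,n,round(r['confidence'],2),p,proj(d,p))
cv2.imwrite('pics/m7.png',cv2.resize(cv2.imread('pics/side7.png')[140:240,205:325],(720,600)))
```

```text
13.55 [ 0.4911 -0.0992  0.0557] 0.03594655506091266 [0.4377 0.2243 0.4208]
[[-0.9989 -0.0474]
 [-0.0474  0.9989]]
wrist cell 0.93 [ 0.4894 -0.0992  0.084 ] [251.1156 234.5848]
side pocket 0.91 [ 0.4895 -0.0988  0.0222] [270.1426 206.0407]
top pocket 0.9 [ 0.3743 -0.5748  0.0294] [365.1209 229.4056]
```

View pics/m7.png

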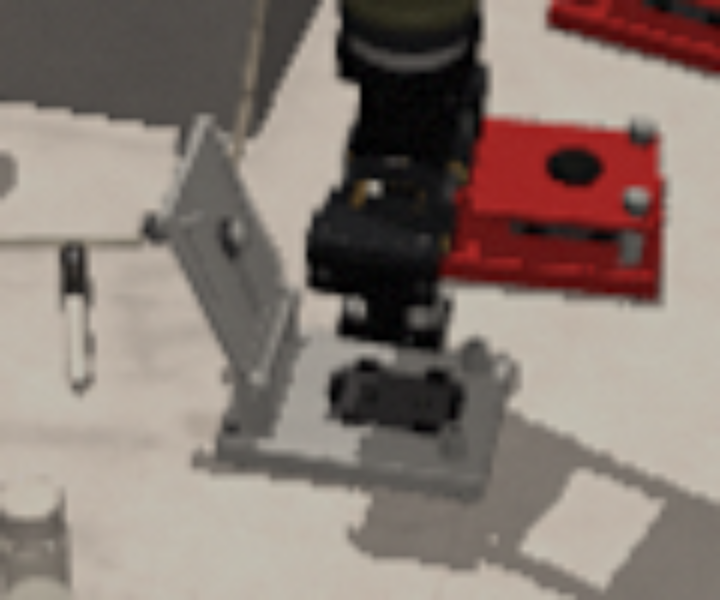

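Side view: the clamp lid is open on the left, and the hand with the cell is above the pocket at about crop (395,390). The cell is at (0.4894, -0.0992) over the pocket at (0.489, -0.098). Lower slowly.

>>> play_rows --series '[[[1,0,0.001,0.01,0],[1,0,0.001,0.022,0],[1,0,0.001,0.034,0],[1,0,0.001,0.04,0],[1,0,0.001,0.042,0]]]'

```text
clock: 14.5
eef_pos: [0.4901, -0.098, 0.0119]
tcp_rot: [-0.001, -0.024, 1.0, 0.0]
contact_force: [0.5, 0.4, 0.0]
grip_width: 0.0357
```

>>> play_rows --series '[[[1,0,0,0.002,0],[1,0,0,0.004,0],[1,0,0,0.006,0],[1,0,0,0.007,0],[1,0,0,0.007,0]]]'

```text
clock: 15.0
eef_pos: [0.4914, -0.0983, 0.0067]
tcp_rot: [0.0, -0.024, 1.0, -0.0]
contact_force: [-0.2, -0.4, -0.5]
grip_width: 0.0357
```

>>> play_rows --series '[[[1,0,0,0.001,0],[1,0,0,0.001,0],[1,0,0,0.001,0]]]'

```text
clock: 15.3
eef_pos: [0.4913, -0.0983, 0.0057]
tcp_rot: [0.0, -0.024, 1.0, -0.0]
contact_force: [-0.3, 0.1, -0.0]
grip_width: 0.0359
```

>>> play_rows --series '[[[1,0,0,0.001,0],[1,0,0,0.001,0],[1,0,0,0.001,0]]]'

```text
clock: 15.6
eef_pos: [0.4914, -0.0983, 0.0047]
tcp_rot: [0.0, -0.024, 1.0, -0.0]
contact_force: [-0.3, 0.1, -0.3]
grip_width: 0.0356
```

Run:
```python
from h import *
s,M=tool();print(s['clock'],s['eef_pos'],s['contact_force'])
for c in ['wrist','side']:
    d=snap(c,c+'8.png')
    for r in place_of(c,'cell')[:1]:
        p=np.array(r['centre']); print(c,round(r['confidence'],2),p,proj(d,p),p-s['eef_pos'])
```

```text
15.6 [ 0.4914 -0.0983  0.0047] [-0.3278  0.0639 -0.2646]
side 0.53 [ 0.489  -0.0983  0.0312] [270.3435 204.2274] [-0.0024  0.      0.0265]
```

>>> play_rows --series '[[[1,0,0,0.001,0],[1,0,0,0.001,0],[1,0,0,0.001,0]]]'

```text
clock: 16.1
eef_pos: [0.4913, -0.0983, 0.0047]
tcp_rot: [-0.0, -0.024, 1.0, 0.0]
contact_force: [-3.3, 0.8, 7.2]
grip_width: 0.0358
```

Contact at exactly z = 0.0047 as predicted, so the cell is seated. Back off 1 mm and release.

>>> play_rows --series '[[[1,0,0,-0.001,0],[0.2,0,0,-0.001,0],[0,0,0,-0.001,0],[-0.2,0,0,-0.001,0],[-0.4,0,0,-0.001,0]]]'

```text
clock: 16.6
eef_pos: [0.4912, -0.0983, 0.0045]
tcp_rot: [-0.0, -0.024, 1.0, 0.0]
contact_force: [0.5, -0.2, -0.1]
grip_width: 0.0569
```

>>> play_rows --series '[[[-0.4,0,0,0,0],[-0.4,0,0,-0.02,0],[-0.4,0,0,-0.05,0],[-0.4,0,0,-0.09,0],[-0.4,0,0,-0.11,0]]]'

```text
clock: 17.1
eef_pos: [0.4929, -0.0988, 0.1183]
tcp_rot: [0.002, -0.024, 1.0, -0.001]
contact_force: [-0.7, -0.4, -0.3]
grip_width: 0.0665
```

>>> play_rows --series '[[[0,0.02,0,0,0],[0,0.05,0,-0.01,0],[0,0.08,0,-0.02,0],[0,0.08,0,-0.02,0]]]'

```text
clock: 17.5
eef_pos: [0.4101, -0.1023, 0.1358]
tcp_rot: [0.001, -0.023, 1.0, -0.001]
contact_force: [0.9, -0.7, 0.3]
grip_width: 0.048
```

Run:
```python
from h import *
s,M=tool();print(s['clock'],s['eef_pos'],s['grip_width'],s['contact_force'])
for c in ['wrist','side','top']:
    d=snap(c,c+'9.png')
    for n in ['cell','pocket','boss','lid_front','lid_hinge']:
      for r in place_of(c,n)[:3]:
        p=np.array(r['centre'])
        if -.2<p[1]<0: print(c,n,round(r['confidence'],2),p,proj(d,p))
    if c=='wrist':
        for r in trace(c,'cell')[:1]: print(rect_world(d,r['mask'],.04))
cv2.imwrite('pics/m9.png',cv2.vconcat([cv2.imread('pics/wrist9.png')[:300],cv2.resize(cv2.imread('pics/side9.png')[150:225,215:343],(512,300))]))
```

```text
17.5 [ 0.4101 -0.1023  0.1358] 0.04797747184023016 [ 0.9475 -0.6687  0.2949]
wrist cell 0.85 [ 0.4876 -0.0974  0.0324] [252.6027 250.8077]
wrist lid_hinge 0.57 [ 0.5621 -0.0985  0.0561] [248.4937 321.5797]
((475.9857482910156, -98.64488220214844), (45.13899230957031, 37.43236541748047), 2.716068983078003)
side pocket 0.92 [ 0.4888 -0.094   0.0203] [270.0061 207.3669]
side boss 0.63 [ 0.6035 -0.0966  0.1168] [238.2776 179.6618]
side lid_front 0.9 [ 0.6127 -0.0922  0.1759] [234.9893 165.8885]
side lid_hinge 0.68 [ 0.5666 -0.0921  0.0478] [248.3635 197.8289]
top pocket 0.62 [ 0.49   -0.0988  0.0196] [255.1313 207.0902]
top boss 0.88 [ 0.601  -0.0948  0.1213] [253.4434 177.0287]
top lid_front 0.61 [ 0.6124 -0.0916  0.1747] [252.5761 171.019 ]
top lid_hinge 0.96 [ 0.5655 -0.0916  0.0537] [252.9686 188.8283]
```

View pics/m9.png

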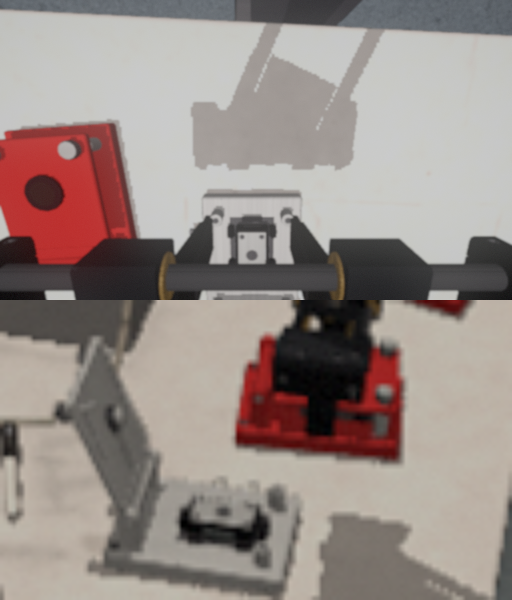

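Cell seated at (0.4876, -0.0974, 0.032), z as expected, with the lid still open at about 1.96 rad. Next I'll shut the fingers, go up and over the lid, and hook behind its front edge between the thumbscrews.

>>> play_rows --series '[[[1,0,0,-0.04,0],[1,-0.02,0,-0.075,0],[1,-0.06,0,-0.08,0],[1,-0.1,0,-0.08,0],[1,-0.14,0,-0.08,0]]]'

```text
clock: 18.95
eef_pos: [0.5531, -0.0955, 0.2155]
tcp_rot: [0.001, -0.024, 1.0, -0.0]
contact_force: [-0.5, -0.2, -0.1]
grip_width: 0.0129
```

>>> play_rows --series '[[[1,-0.04,0,0,0],[1,-0.08,0,0,0],[1,-0.1,0,0,0],[1,-0.1,0,0.02,0],[1,-0.1,0,0.03,0]]]'

```text
clock: 19.45
eef_pos: [0.651, -0.0905, 0.1826]
tcp_rot: [-0.001, -0.024, 1.0, 0.0]
contact_force: [-0.6, 0.8, -0.9]
grip_width: 0.0004
```

Run:
```python
from h import *
s,M=tool();print(s['clock'],s['eef_pos'],s['grip_width'],s['contact_force'],M[:2,1])
d=snap('side','side10.png')
cv2.imwrite('pics/m10.png',cv2.resize(cv2.imread('pics/side10.png')[110:230,190:320],(640,591)))
p=s['eef_pos']
for z in (0,.02,.03): q=proj(d,p+[0,0,z]); print(z,(q-[190,110])*4.923)
```

```text
19.45 [ 0.651  -0.0905  0.1826] 0.0004024702996649637 [-0.5979  0.7737 -0.9033] [-0.0476  0.9989]
0 [165.8183 259.2688]
0.02 [164.7523 234.7877]
0.03 [164.2118 222.3734]
```

View pics/m10.png

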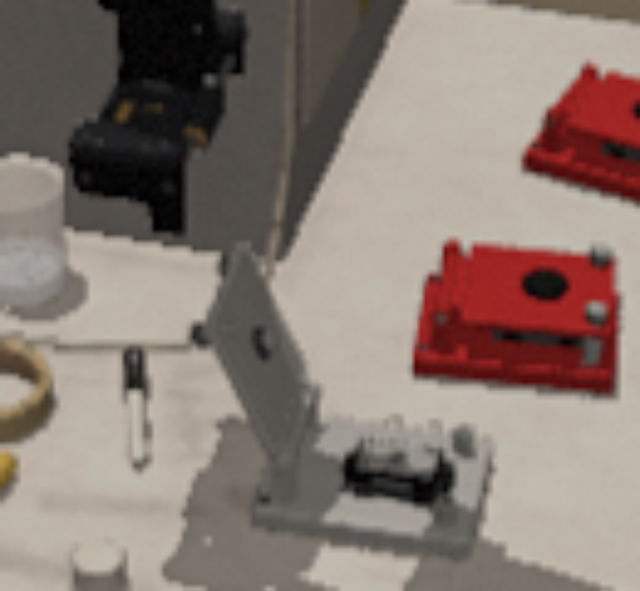

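Side view: the fingers are behind the lid. The tip bottom is at crop (168,232), about 21 mm above the reported TCP. Lower behind the edge, then pull gently.

>>> play_rows --series '[[[1,0,0,0.03,0],[1,0,0,0.055,0],[1,0,0,0.058,0],[1,0.01,0,0.058,0],[1,0.015,0,0.058,0]]]'

```text
clock: 20.0
eef_pos: [0.636, -0.0918, 0.1285]
tcp_rot: [0.001, -0.024, 1.0, -0.0]
contact_force: [-0.3, -0.4, -0.2]
grip_width: 0.0003
```

>>> play_rows --series '[[[1,0.008,0,0,0],[1,0.016,0,0,0],[1,0.024,0,0,0],[1,0.032,0,0,0],[1,0.04,0,0,0]]]'

```text
clock: 20.5
eef_pos: [0.5956, -0.0934, 0.127]
tcp_rot: [0.0, -0.024, 1.0, -0.0]
contact_force: [2.1, -0.2, 1.2]
grip_width: 0.0002
```

Light contact of 2 N: the lid follows. Continue along the arc.

>>> play_rows --series '[[[1,0.008,0,0.004,0],[1,0.016,0,0.006,0],[1,0.024,0,0.007,0],[1,0.032,0,0.008,0],[1,0.04,0,0.009,0]]]'

```text
clock: 21.0
eef_pos: [0.5573, -0.0954, 0.1206]
tcp_rot: [0.002, -0.024, 1.0, -0.0]
contact_force: [-0.3, 1.7, 10.8]
grip_width: 0.0007
```

>>> play_rows --series '[[[1,0.007,0,0.003,0],[1,0.014,0,0.006,0],[1,0.021,0,0.009,0],[1,0.028,0,0.013,0],[1,0.028,0,0.013,0]]]'

```text
clock: 21.5
eef_pos: [0.5259, -0.0971, 0.107]
tcp_rot: [-0.002, -0.024, 1.0, -0.0]
contact_force: [-7.7, -0.5, 13.5]
grip_width: 0.0002
```

Run:
```python
from h import *
s,M=tool();print(s['clock'],s['eef_pos'],s['contact_force'])
for c in ['side','top']:
    d=snap(c,c+'11.png')
    for n in ['boss','lid_front','cell']:
      for r in place_of(c,n)[:3]:
        p=np.array(r['centre'])
        if -.2<p[1]<0: print(c,n,round(r['confidence'],2),p,proj(d,p), 'theta',np.arctan2(p[2]-.054,.563-p[0]))
cv2.imwrite('pics/m11.png',cv2.resize(cv2.imread('pics/side11.png')[110:230,190:320],(640,591)))
```

```text
21.5 [ 0.5259 -0.0971  0.107 ] [-7.7353 -0.4524 13.5253]
side boss 0.78 [ 0.5247 -0.0995  0.1172] [261.0172 182.9618] theta 1.025967479375322
side lid_front 0.6 [ 0.4869 -0.0997  0.1589] [272.4799 174.9309] theta 0.9431913939884012
side cell 0.54 [ 0.491  -0.0995  0.0304] [269.8538 204.0775] theta -0.3167422490262995
top boss 0.56 [ 0.5219 -0.0985  0.1201] [254.9195 195.3287] theta 1.0145121373709516
```

View pics/m11.png

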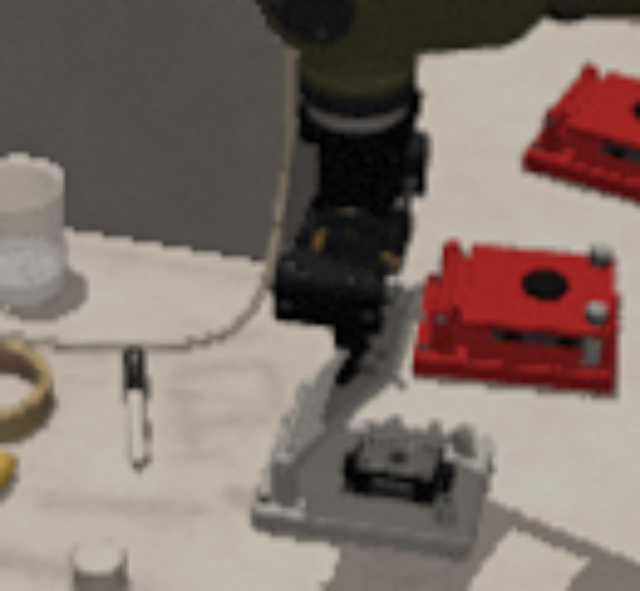

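The tip caught the front rim of the boss: the force of (-7.7, 13.5) N points along the lid, and the lid is at about 0.95 rad. Back off upward and come down on top of the boss instead.

>>> play_rows --series '[[[1,0.001,0,-0.01,0],[1,0,0,-0.02,0],[1,-0.008,0,-0.02,0],[1,-0.008,0,-0.015,0],[1,-0.008,0,-0.015,0]]]'

```text
clock: 22.4
eef_pos: [0.5358, -0.096, 0.1186]
tcp_rot: [-0.001, -0.024, 1.0, 0.0]
contact_force: [-0.0, 0.4, -0.1]
grip_width: 0.0006
```

>>> play_rows --series '[[[1,0,0,0.004,0],[1,0,0,0.008,0],[1,0,0,0.011,0],[1,0,0,0.011,0]]]'

```text
clock: 22.8
eef_pos: [0.5356, -0.0961, 0.1077]
tcp_rot: [-0.001, -0.024, 1.0, 0.0]
contact_force: [-0.9, -0.4, -0.4]
grip_width: 0.0002
```

>>> play_rows --series '[[[1,0.002,0,0.004,0],[1,0.005,0,0.007,0],[1,0.009,0,0.0095,0],[1,0.013,0,0.012,0],[1,0.015,0,0.014,0]]]'

```text
clock: 23.3
eef_pos: [0.5208, -0.097, 0.0945]
tcp_rot: [-0.0, -0.024, 1.0, -0.0]
contact_force: [0.4, 0.9, 0.4]
grip_width: 0.0006
```

>>> play_rows --series '[[[1,0.003,0,0.003,0],[1,0.005,0,0.005,0],[1,0.007,0,0.007,0],[1,0.0085,0,0.009,0]]]'

```text
clock: 23.7
eef_pos: [0.5126, -0.0973, 0.0855]
tcp_rot: [-0.0, -0.024, 1.0, 0.0]
contact_force: [-0.8, 0.3, 0.4]
grip_width: 0.0003
```

```bash
cat > lid.py <<'E'
from h import *
s,M=tool();print(s['clock'],s['eef_pos'],s['contact_force'])
for c in ['side','top']:
    d=snap(c)
    for n in ['boss','lid_front','cell']:
      for r in place_of(c,n)[:3]:
        p=np.array(r['centre'])
        if -.2<p[1]<0: print(c,n,round(r['confidence'],2),p,proj(d,p), 'theta',np.arctan2(p[2]-.054,.563-p[0]))
E
python3 lid.py
```

```text
23.7 [ 0.5126 -0.0973  0.0855] [-0.822   0.2654  0.431 ]
side boss 0.8 [ 0.507  -0.1007  0.1017] [266.0793 187.2124] theta 0.7055298502926428
side lid_front 0.87 [ 0.4602 -0.1014  0.1317] [280.1169 182.4697] theta 0.6472260644036437
side cell 0.7 [ 0.4896 -0.0976  0.0327] [270.1454 204.0021] theta -0.2824333522107731
top boss 0.59 [ 0.5048 -0.0981  0.1048] [254.9415 200.0478] theta 0.7176122700725367
top lid_front 0.48 [ 0.4561 -0.0997  0.1287] [255.7319 210.448 ] theta 0.6099093303600527
```

The lid is at about 0.61 rad and following. Continue.

>>> play_rows --series '[[[1,0.003,0,0.004,0],[1,0.006,0,0.008,0],[1,0.009,0,0.012,0],[1,0.011,0,0.016,0],[1,0.0135,0,0.02,0]]]'

```text
clock: 24.6
eef_pos: [0.4989, -0.0979, 0.0652]
tcp_rot: [-0.0, -0.024, 1.0, 0.0]
contact_force: [0.5, 0.6, 0.8]
grip_width: 0.0004
```

>>> play_rows --series '[[[1,0.002,0,0.003,0],[1,0.003,0,0.006,0],[1,0.004,0,0.009,0],[1,0.004,0,0.009,0]]]'

```text
clock: 25.0
eef_pos: [0.4949, -0.098, 0.0561]
tcp_rot: [-0.0, -0.024, 1.0, 0.0]
contact_force: [0.0, 0.3, 0.3]
grip_width: 0.0005
```

```bash
python3 lid.py
```

```text
25.0 [ 0.4949 -0.098   0.0561] [0.0321 0.3417 0.2645]
side boss 0.7 [ 0.4911 -0.1008  0.072 ] [270.3456 194.7165] theta 0.2453058882460749
side lid_front 0.76 [ 0.4376 -0.0979  0.0816] [285.6816 195.8237] theta 0.21664157916349566
side cell 0.41 [ 0.4887 -0.0993  0.0328] [270.5094 203.7143] theta -0.2779441034645391
top boss 0.45 [ 0.5662 -0.0937  0.0494] [253.4418 188.8795] theta -2.1785983229088703
top lid_front 0.38 [ 0.4381 -0.1003  0.0794] [255.942  216.5842] theta 0.20062681495264775
```

>>> play_rows --series '[[[1,0.001,0,0.002,0],[1,0.002,0,0.004,0],[1,0.003,0,0.006,0],[1,0.004,0,0.008,0],[1,0.004,0,0.008,0]]]'

```text
clock: 25.9
eef_pos: [0.4908, -0.0982, 0.0482]
tcp_rot: [-0.0, -0.024, 1.0, 0.0]
contact_force: [-0.3, -0.2, -0.5]
grip_width: 0.0002
```

>>> play_rows --series '[[[1,0,0,0.001,0],[1,0,0,0.001,0],[1,0,0,0.001,0]]]'

```text
clock: 26.2
eef_pos: [0.4914, -0.0984, 0.0478]
tcp_rot: [0.0, -0.024, 1.0, -0.0]
contact_force: [-0.3, -0.2, 0.2]
grip_width: 0.0006
```

>>> play_rows --series '[[[1,0,0,0.001,0],[1,0,0,0.001,0],[1,0,0,0.001,0]]]'

```text
clock: 26.5
eef_pos: [0.4913, -0.0983, 0.0466]
tcp_rot: [-0.0, -0.024, 1.0, -0.0]
contact_force: [0.6, -0.6, 0.6]
grip_width: 0.0005
```

>>> play_rows --series '[[[1,0,0,0.001,0],[1,0,0,0.001,0],[1,0,0,0.001,0]]]'

```text
clock: 26.8
eef_pos: [0.4913, -0.0983, 0.0456]
tcp_rot: [-0.0, -0.024, 1.0, 0.0]
contact_force: [0.0, 0.3, -0.2]
grip_width: 0.0004
```

>>> play_rows --series '[[[1,0,0,0.001,0],[1,0,0,0.001,0],[1,0,0,0.001,0]]]'

```text
clock: 27.1
eef_pos: [0.4913, -0.0983, 0.0446]
tcp_rot: [-0.0, -0.024, 1.0, 0.0]
contact_force: [-0.3, 0.5, 0.2]
grip_width: 0.0005
```

>>> play_rows --series '[[[1,0,0,0.001,0],[1,0,0,0.001,0],[1,0,0,0.001,0]]]'

```text
clock: 27.4
eef_pos: [0.4913, -0.0983, 0.0436]
tcp_rot: [-0.0, -0.024, 1.0, 0.0]
contact_force: [-0.4, 0.3, 0.2]
grip_width: 0.0004
```

>>> play_rows --series '[[[1,0,0,0.001,0],[1,0,0,0.001,0],[1,0,0,0.001,0]]]'

```text
clock: 27.7
eef_pos: [0.4913, -0.0983, 0.0426]
tcp_rot: [-0.0, -0.024, 1.0, 0.0]
contact_force: [0.5, 0.4, -0.1]
grip_width: 0.0007
```

>>> play_rows --series '[[[1,0,0,0.001,0],[1,0,0,0.001,0],[1,0,0,0.001,0]]]'

```text
clock: 28.0
eef_pos: [0.4913, -0.0983, 0.0416]
tcp_rot: [-0.0, -0.024, 1.0, -0.0]
contact_force: [1.1, 0.3, 0.0]
grip_width: 0.0003
```

>>> play_rows --series '[[[1,0,0,0.001,0],[1,0,0,0.001,0],[1,0,0,0.001,0]]]'

```text
clock: 28.3
eef_pos: [0.4913, -0.0984, 0.041]
tcp_rot: [-0.0, -0.024, 1.0, -0.0]
contact_force: [-1.7, 0.7, 3.5]
grip_width: 0.0006
```

```bash
python3 lid.py
```

```text
28.3 [ 0.4913 -0.0984  0.041 ] [-1.6874  0.7011  3.4649]
side boss 0.66 [ 0.491  -0.1025  0.0625] [270.3853 196.5243] theta 0.11751164543144547
side lid_front 0.96 [ 0.4378 -0.101   0.0602] [285.429 200.021] theta 0.049480346200555046
top boss 0.39 [ 0.4886 -0.0998  0.0683] [255.424  205.3872] theta 0.1898885820513559
top lid_front 0.45 [ 0.4369 -0.101   0.06  ] [256.0843 217.5477] theta 0.04754542572152104
```

The foot touched at about 0.045 rad with a 3.5 N push. Build the push up in small steps to about 8.5 N.

>>> play_rows --series '[[[1,0,0,0.0005,0],[1,0,0,0.001,0],[1,0,0,0.001,0],[1,0,0,0.001,0]]]'

```text
clock: 29.1
eef_pos: [0.4912, -0.0983, 0.0399]
tcp_rot: [-0.0, -0.024, 1.0, 0.0]
contact_force: [-2.2, -0.5, 6.4]
grip_width: 0.0001
```

>>> play_rows --series '[[[1,0,0,0.0005,0],[1,0,0,0.001,0],[1,0,0,0.001,0],[1,0,0,0.001,0]]]'

```text
clock: 29.5
eef_pos: [0.4911, -0.0984, 0.0391]
tcp_rot: [-0.0, -0.024, 1.0, -0.0]
contact_force: [-3.3, -0.4, 7.9]
grip_width: 0.0006
```

>>> play_rows --series '[[[1,0,0,0.0005,0],[1,0,0,0.0005,0],[1,0,0,0.0005,0],[1,0,0,0.0005,0],[1,0,0,0.0005,0]]]'

```text
clock: 30.0
eef_pos: [0.491, -0.0984, 0.0387]
tcp_rot: [-0.001, -0.024, 1.0, 0.0]
contact_force: [-4.5, 1.1, 8.2]
grip_width: 0.0008
```

```bash
python3 lid.py
python3 - <<'E'
from h import *
F=[]
for i in range(8): get_image('side'); F.append(observe()['contact_force'])
print(np.mean(F,0),np.std(F,0)); d=snap('side','side12.png')
cv2.imwrite('pics/m12.png',cv2.resize(cv2.imread('pics/side12.png')[110:230,190:320],(640,591)))
for n in ['prime_syringe','sample_bottle','sample_tube']: print(n,[np.array(r['centre']) for r in place_of('side',n)[:1]])
E
```

```text
30.0 [ 0.491  -0.0984  0.0387] [-4.4588  1.1421  8.1727]
side boss 0.89 [ 0.489  -0.1038  0.0614] [271.0252 196.6324] theta 0.09966865249116214
side lid_front 0.79 [ 0.4399 -0.0992  0.056 ] [284.6487 201.1733] theta 0.016245524388268383
top lid_front 0.44 [ 0.4349 -0.0972  0.0564] [255.2125 218.161 ] theta 0.01873317133540197
[-4.6543  0.7978  8.3646] [0.3341 0.5019 0.4826]
prime_syringe [array([ 0.5513,  0.39  , -0.0017])]
sample_bottle [array([0.6412, 0.0943, 0.0008])]
sample_tube [array([0.6284, 0.2439, 0.0019])]
```

View pics/m12.png

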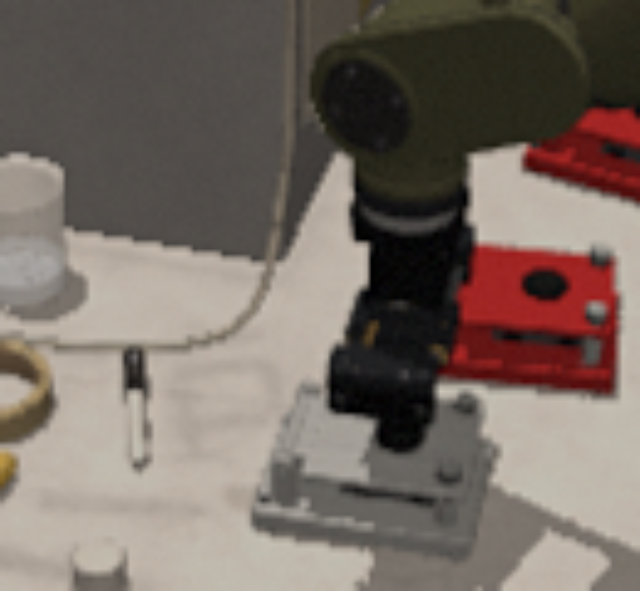

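The lid is shut, the fingers are on the boss at about crop (400,440), and both thumbscrews are free at about (467,403) and (450,472). The push is 8.4 N, so the foot is at about 8.5–9.5 N. I'll add a touch to centre it.

>>> play_rows --series '[[[1,0,0,0.0003,0],[1,0,0,0.0006,0],[1,0,0,0.0006,0],[1,0,0,0.0006,0],[1,0,0,0.0006,0]]]'

```text
clock: 31.5
eef_pos: [0.491, -0.0984, 0.0386]
tcp_rot: [-0.001, -0.024, 1.0, 0.0]
contact_force: [-6.8, 0.9, 10.3]
grip_width: 0.0004
```

Run:
```python
from h import *
F=[];T=[]
for i in range(10):
    d=get_image('side'); s=observe(); F.append(s['contact_force'])
    for r in place_of('side','lid_front')[:1]:
        p=r['centre']; T.append(np.arctan2(p[2]-.054,.563-p[0]))
print(s['clock'],s['eef_pos'],np.mean(F,0),np.mean(T))
f=np.mean(F,0)[2]
if 7<f<11: print(job_done())
```

```text
32.45 [ 0.491  -0.0984  0.0386] [-6.3935  1.2002 11.0355] 0.008158193707549877
```

The push now averages 11.0 N. I'll ease it by a hair to stay mid-window.

>>> play_rows --series '[[[1,0,0,-0.0003,0],[1,0,0,-0.0003,0],[1,0,0,-0.0003,0],[1,0,0,-0.0003,0],[1,0,0,-0.0003,0]]]'

```text
clock: 33.0
eef_pos: [0.491, -0.0984, 0.0386]
tcp_rot: [-0.001, -0.024, 1.0, 0.0]
contact_force: [-4.8, 0.7, 9.5]
grip_width: 0.0005
```

Run:
```python
from h import *
F=[]
for i in range(14):
    get_image('side'); s=observe(); F.append(s['contact_force'])
F=np.array(F);print(s['clock'],s['eef_pos'],F[:5].mean(0),F[-5:].mean(0))
f=F[-7:].mean(0)[2]
if 7<f<10.7: print('handed in',job_done())
```

```text
33.7 [ 0.491  -0.0984  0.0386] [-5.3272  0.7473  9.7107] [-5.4548  0.5599  9.6821]
the job is handed in; nothing more can be done
handed in None
```

The cell is seated flat in the pocket, the lid is down, and the arm is still pressing on the boss. I handed the job in that way, after about 34 s of robot time.

**Last checks**
- **Push:** the arm pushes on the boss with a steady 9.7 N, unchanged over the last 0.7 s. That puts about 9–11 N on the cell. I worked this out from the push and from the lid angle of about 0.01 rad; there is no direct reading of the foot.
- **Position:** the fingers are about 3 mm from where the middle of the boss should be, and both thumbscrews are free.
- **Cell:** before I lowered the lid, it was within about 1 mm of the middle of the pocket and at the right height. The lid hides it now.
- **Bystanders:** the syringe, bottle and tube are where they were, within about 5 mm, which is the camera's accuracy.

**What went wrong or disagreed**
- **First grasp:** it closed on nothing, because the fingertips sit about 21 mm higher than the reported tool point. I felt my way down and the second grasp held.
- **Lid:** while lowering it, the fingertip caught the edge of the boss, with a force of about 16 N. I backed off and came down on top of the boss. At that moment the lid was still well open and the foot was clear of the cell.
- **Sideways force:** about 5 N acts sideways at the boss. I left it alone because the push was steady.
- **Peak push:** it averaged 11.0 N for about a second before I eased it back. That means an estimated 9–13 N on the cell, below the 18 N limit.

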